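# Wedge the chopping board tight in its frame

## Task

The chopping board lies loose in its wooden frame. Put the thin end of the loose wooden wedge into the gap between the right-hand end of the board and the slanting bar, then push or tap the wedge in by its thick end until it will go no further and clamps the board hard against the bar at its other end. Press firmly but do not ram it, leave the wedge lying flat on the worktop in the gap, and leave the salt and pepper shakers standing where they are.

Things in the scene. Friction and masses are not known exactly. Their poses are not given: they have to be found in the camera images.
- frame: Fixed frame of brown wooden bars, 24 mm high, round the board. Origin: on the worktop, at the board's centre once clamped home. x: along the board's short side, away from the robot; y: along its long side, to the left. Left bar (the board is clamped against it): inner face y = +215 mm, x -135 to +150. Back bar: inner face x = +124 mm. Near side open. At the right the slanting bar (cleat).
- mouth (a point): Point of the frame at x -120, y -215 mm, z 0, axes as the frame's: near right corner of the board once home. From here the gap for the wedge runs along +x, between board (left) and cleat (right; 30 mm thick, 24 high, fixed). It narrows by 187.5 mm per metre: board home, about 34 mm wide here, 16 mm wide at the cleat's far end 100 mm in, but up to 3 mm more or less, hidden, other each time.
- board: Bamboo chopping board, 430 x 240 x 18 mm, 0.66 to 1.05 kg, loose, flat on the worktop inside the frame. Origin: centre of its underside; its x axis is along its long side (frame +y), its y axis along its short side (frame -x). At first it lies 4 to 10 mm short of the left bar; sliding it takes about 3 to 8 N.
- wedge: Loose light wooden wedge, 160 mm long, 30 high, 0.16 kg, lying flat right of the frame. Origin: centre of its underside, at half length. x axis points to the thin end (x = +80 mm, 12 mm wide); thick end x = -80 mm, 42 mm wide. Its +y side is straight (y = +13.5 mm) and goes along the board; its -y side slants as the cleat does (y = +1.5 mm at the thin end, -28.5 mm at the thick end).
- wedge_butt (a point): Middle of the wedge's thick end face, 15 mm above its underside (wedge x -80, y -7.5 mm): push here. While the board slides along, pushing takes 5 to 20 N, with sticking on the way, so one stop does not mean home: push again, with about 20 N, until it gains no more than 1 or 2 mm. It then stays jammed when let go; this end still stands 10 to 70 mm outside the mouth.
- salt_shaker: Glass salt shaker with a pale grey cap, 44 mm across, 90 mm high, standing on the worktop to the right. Origin: centre of its underside. To be left alone.
- pepper_shaker: The second glass shaker, 44 mm across, 90 mm high, standing on the worktop to the right. Origin: centre of its underside. To be left alone.

How it is judged:
On the way:
1. the thin end of the wedge is in the gap between board and cleat (x of wedge in the frame of frame above -0.197 m and y of wedge in the frame of frame between -0.262 and -0.205 m and angle between the x axis of wedge and the x axis of frame, either way round below 0.2 rad), for 0.1 s.
At the end, for the whole second after the job is handed in: The board lies flat against the left bar (within 2 mm, 0.015 rad); the wedge lies flat on the worktop (within 5 mm), straight (0.06 rad) and at rest between board and cleat, and still presses on the board with over 4 N when let go (y of board in the frame of frame above -0.002 m and angle between the x axis of board and the y axis of frame, either way round below 0.015 rad and contact force between wedge and board above 4 N and angle between the x axis of wedge and the x axis of frame, either way round below 0.06 rad and height (world z) of each of wedge, board below 0.005 m and angle between wedge's own z axis and vertical below 0.05 rad and linear speed of wedge below 0.01 m/s); the robot touches nothing.
It fails at once if the wedge is rammed in so that it presses on the board with more than 50 N (contact force between wedge and board above 50 N).
It fails at once if a shaker is tipped or shifted by more than 30 mm (distance of any of salt_shaker, pepper_shaker from where it was at the start of the episode above 0.03 m or angle between any of salt_shaker, pepper_shaker's own z axis and vertical above 0.4 rad).
It also fails if it takes over 69 s, if anything falls off the work surface, if the arm or the gripper's body presses on something with over 40 N, if the wrist force passes 120 N, or if a joint passes its speed limit or range.

## Robot

A 6-joint arm with a two-finger parallel gripper is mounted at the origin on a cart in front of the work surface, level with it; the furniture and walls round the work are solid. World frame = base frame: x ahead of the robot, y to its left, z up, the work surface at z = 0. Lengths are in m, angles in rad, forces in N, time in s.
With the tool pointing down it reaches from about 0.35 to 0.775 m from the base axis. Payload 7.3 kg.
Tool frame: the origin (TCP) lies at the very end of the fingers, on their centre line; the grasp point (between the pads) lies 19 mm behind it; z points along the fingers, x is the direction in which the jaws open and shut, and the axes are right-handed (so a half turn about z gives the same grasp; the last joint's range is limited). The gripper opens to 92 mm and grips with 3 to 60 N. Pads are 19 mm wide; open, the fingers measure 130 mm over their backs; the gripper's body (75 mm by 190 mm) begins 47 mm behind the grasp point.
Start: joints at [1.138, 0.342, 1.524, -0, 1.275, -0.146], TCP at [0.148, 0.504, 0.227] pointing down, gripper open.
Joint ranges: [-2.53, 2.53], [-0.77, 2.02], [0.04, 2.7], [-1, 4.14], [0.28, 2.66], [-3.11, 3.11]. Speed limits (rad/s): [2.57, 2.57, 3.14, 3.14, 3.14, 3.14].

## Interface

Orientations are given as [roll, pitch, yaw] about the fixed x, y, z axes, in that order (R = Rz(yaw) Ry(pitch) Rx(roll)).
In Python, from cell import robot, read_camera, nets gives the robot as it stands. The module is installed in compiled form; this text tells all that it offers.
- The arm moves only by the tool carry_out, never from a script. Its arguments are lists of equal length, an entry for each row: "translation": the shift along the tool's x, y, z in m, a list of three; "turn": the turn, a rotation vector about the tool's x, y, z in rad, a list of three; "gripper": the gripper's target within -1 to 1 (shut at 1, half-way at 0, fully open at -1). A call has 1 to 10 rows; each row shifts and turns the commanded pose from where the row before left it, along the tool's axes as they then stand; what a row does not reach is not made up. A row lasts 1/10 s, in which the tool goes at most 50 mm and 8.59 degrees, less where a joint would pass 70% of its speed; a pose out of reach is approached as far as the arm can. A call with a gripper value outside its range is refused whole. The fingers move at their own pace and stop on an object; "squeeze" is the grip in N (left out, the last holds). Time passes only in rows, so rows that do not move let the fingers close. It gives the time, the measured TCP pose, the force and the opening at its end, in the units of the state.
- robot.observe(): the state, without advancing time (a new reading comes with each control period).
- read_camera(name): name is "side" or "top" or "wrist"; returns a dict with "img" (400x640x3 uint8, red, green, blue), "fx", "fy", "cx", "cy" (pixels), "distortion" ([k1, k2, p1, p2, k3] as OpenCV has them; the pictures are not rectified), "world_from_camera" (4x4, takes a point from camera to world coordinates). Camera axes: x right, y down, z forward; pixel columns grow to the right and rows downward; lengths in m; the calibration is good to about 2 mm. A picture is of the moment at which its call begins. There is no depth.
- robot.hand_in(): hands the job in, once; it reports no verdict.
Trained networks look in a picture, given as the dict that the camera call returned (one of the last four; its "shot" number tells which), for a name from the list of things; names that differ only in an ending like _2 or _b are one class to them, and where a whole thing is asked for, a point or a joint stands for the part that bears it (a point fixed in the world has none). Each returns a list of dicts, best first, with "score" (0 to 1); they miss things now and then, are a little off and sometimes report something else, mostly with a low value. They report only what shows in the picture. A call takes as long as a camera call.
- nets.regions_of(picture, name): "region" (400x640 bool, what is visible of it) and "pixel" ([column, row] in pixels, amid what is visible of it).
- nets.tip_of(picture, name): "pixel" ([column, row] in pixels: a listed point, or the origin of a listed thing).
The state is a dict: "time": time; "qpos": joint angles; "qvel": joint speeds; "joint_efforts": joint torques, N m; "tool_pos": TCP position; "tool_rot": TCP orientation; "contact_force": force on the tool from outside, world axes, zero at the start; "torque": the same for the moment, N m; "opening": finger opening in m.
Only numpy, scipy, OpenCV 4.12 (cv2) and the standard library are available. Lean on these libraries where they do the work, as an engineer would, in place of code of your own. Each camera call takes 0.05 s, during which the arm holds its last target. There are 200 camera calls.

## Working session

There is one attempt and no reset: what is moved stays moved. The work goes in short steps, Python scripts to look and compute and a tool call to move; the robot and the scene stay as the last step left them, time stands still between calls to the robot, and variables do not carry over. Pictures are saved under pics/ and viewed, about 8 in all and at most 12, crops included, and the job is handed in when it is done.

Besides the shell and the picture viewer there is one more tool, called after "Request:" as a command line: name --argument value ..., lists and objects as JSON in quotes. carry_out: Moves the arm, as the interface text tells. Its arguments: {"type":"object","properties":{"translation":{"type":"array","items":{"type":"array","items":{"type":"number"}}},"turn":{"type":"array","items":{"type":"array","items":{"type":"number"}}},"gripper":{"type":"array","items":{"type":"number"}},"squeeze":{"type":"number"}},"required":["translation","turn","gripper"]}

```bash
mkdir -p pics; cat > h.py <<'E'
import numpy as np, cv2
from cell import robot, read_camera, nets
def ray(p,px):
    K=np.array([[p['fx'],0,p['cx']],[0,p['fy'],p['cy']],[0,0,1.]])
    u=cv2.undistortPoints(np.array([[px]],float),K,np.array(p['distortion'],float))[0,0]
    T=np.array(p['world_from_camera']); return T[:3,3],T[:3,:3]@np.array([u[0],u[1],1])
def onz(p,px,z):
    o,d=ray(p,px); return (o+d*(z-o[2])/d[2])
def proj(p,P):
    T=np.linalg.inv(np.array(p['world_from_camera']));K=np.array([[p['fx'],0,p['cx']],[0,p['fy'],p['cy']],[0,0,1.]])
    r,_=cv2.Rodrigues(T[:3,:3]); return cv2.projectPoints(np.atleast_2d(np.array(P,float)),r,T[:3,3],K,np.array(p['distortion'],float))[0][:,0]
def save(p,n): cv2.imwrite('pics/'+n+'.png',p['img'][:,:,::-1])
E
python3 - <<'E'
from h import *
np.set_printoptions(precision=4,suppress=True)
s=robot.observe();print(s['time'],s['tool_pos'],s['tool_rot'],s['opening'])
for c in ['top','side']:
    p=read_camera(c);save(p,c+'0');print(c,np.array(p['world_from_camera'])[:3,3])
    for n,z in [('frame',0),('mouth',0),('board',0),('wedge',0),('wedge_butt',.015),('salt_shaker',0),('pepper_shaker',0)]:
        for t in nets.tip_of(p,n)[:2]: print(n,t['score'],t['pixel'],onz(p,t['pixel'],z))
    for n in ['wedge','board']:
        for r in nets.regions_of(p,n)[:1]:
            m=r['region'].astype(np.uint8);print(n,r['score'],m.sum())
            cs=max(cv2.findContours(m,0,2)[0],key=cv2.contourArea)
            a=cv2.approxPolyDP(cs,4,True)[:,0]
            print([ (q.tolist(),onz(p,q,.03 if n=='wedge' else .018)[:2].round(4).tolist()) for q in a])
E
```

```text
0.0 [0.1483 0.5032 0.226 ] [-3.1414  0.0016  1.284 ] 0.0919726263257038
top [ 0.4215 -0.1612  1.1353]
wedge 0.7 [337.9, 205.8] [ 0.5615 -0.2237  0.    ]
wedge_butt 0.64 [359.0, 227.0] [ 0.4995 -0.2826  0.015 ]
salt_shaker 0.71 [425.5, 252.0] [ 0.4296 -0.4746  0.    ]
wedge 0.82 592
[([328, 181], [0.6285, -0.1941]), ([349, 232], [0.4844, -0.2529]), ([362, 228], [0.4957, -0.2893])]
board 0.91 12646
[([245, 160], [0.6916, 0.0466]), ([133, 253], [0.4188, 0.3624]), ([181, 319], [0.2384, 0.2134]), ([294, 220], [0.518, -0.0985])]
side [ 0.0122 -0.6907  0.5915]
board 0.82 [223.5, 189.0] [0.4845 0.139  0.    ]
wedge 0.57 [335.5, 231.1] [ 0.5581 -0.2343  0.    ]
wedge_butt 0.9 [331.7, 248.8] [ 0.4899 -0.2809  0.015 ]
salt_shaker 0.86 [390.6, 313.6] [ 0.439  -0.4779  0.    ]
salt_shaker 0.48 [335.7, 229.2] [ 0.5642 -0.2298  0.    ]
pepper_shaker 0.66 [409.9, 271.5] [ 0.5621 -0.4461  0.    ]
wedge 0.62 596
[([342, 205], [0.6229, -0.2006]), ([325, 234], [0.5057, -0.2459]), ([323, 249], [0.4639, -0.2774]), ([339, 250], [0.4855, -0.3063])]
board 0.86 7354
[([130, 210], [0.2435, 0.2151]), ([132, 215], [0.2371, 0.1894]), ([285, 215], [0.5036, -0.1086]), ([295, 169], [0.6863, 0.0416]), ([162, 166], [0.4188, 0.3718])]
```

View pics/top0.png

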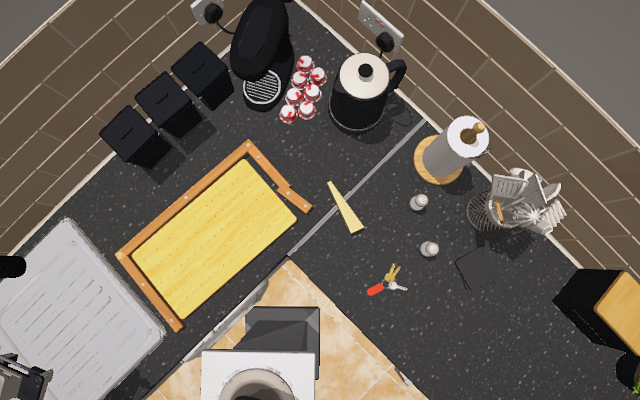

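View pics/side0.png

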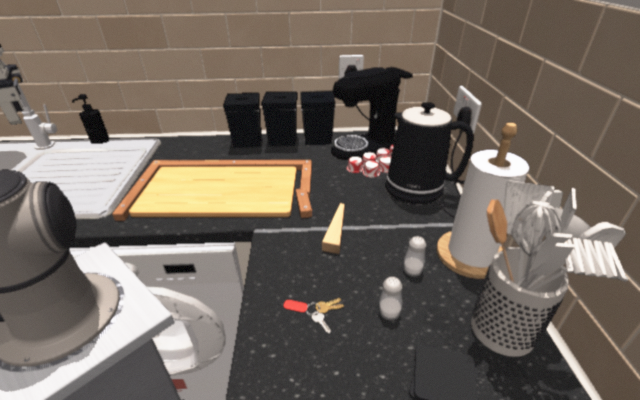

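The top view shows the board in its frame at left, with the mouth near (297,222). The wedge lies from (329,182) to (360,229), and the shakers are at (419,202) and (429,249). The side view agrees. Next I'll turn the tool and move over the wedge for a wrist view.

Request:
carry_out --translation '[[0,0,0],[0,0,0],[0,0,0],[0,0,0],[0,0,0],[0,0,0],[0,0,0],[0,0,0],[0,0,0],[0,0,0]]' --turn '[[0,0,0.145],[0,0,0.145],[0,0,0.145],[0,0,0.145],[0,0,0.145],[0,0,0.145],[0,0,0.145],[0,0,0.145],[0,0,0.145],[0,0,0.145]]' --gripper '[-1,-1,-1,-1,-1,-1,-1,-1,-1,-1]'

```text
time: 2.0
tool_pos: [0.1485, 0.5036, 0.2267]
tool_rot: [-3.142, -0.0, -0.172]
contact_force: [-0.4, -0.8, -1.0]
opening: 0.0915
```

Request:
carry_out --translation '[[0,0,0],[0,0,0],[0,0,0],[0,0,0],[0,0,0],[0,0,0],[0,0,0]]' --turn '[[0,0,0.145],[0,0,0.145],[0,0,0.145],[0,0,0.145],[0,0,0.145],[0,0,0.145],[0,0,0]]' --gripper '[-1,-1,-1,-1,-1,-1,-1]'

```text
time: 2.7
tool_pos: [0.1485, 0.5036, 0.2267]
tool_rot: [-3.142, 0.0, -1.037]
contact_force: [-0.2, -0.1, -0.0]
opening: 0.0918
```

Request:
carry_out --translation '[[0.04,0.002,0],[0.04,0.002,0],[0.04,0.002,0],[0.04,0.002,0],[0.04,0.002,0],[0.04,0.002,0],[0.04,0.002,0],[0.04,0.002,0],[0.04,0.002,0],[0.04,0.002,0]]' --turn '[[0,0,0],[0,0,0],[0,0,0],[0,0,0],[0,0,0],[0,0,0],[0,0,0],[0,0,0],[0,0,0],[0,0,0]]' --gripper '[-1,-1,-1,-1,-1,-1,-1,-1,-1,-1]'

```text
time: 3.7
tool_pos: [0.3357, 0.1477, 0.227]
tool_rot: [-3.141, -0.0, -1.031]
contact_force: [0.9, 0.5, 0.2]
opening: 0.0923
```

Request:
carry_out --translation '[[0.04,0.002,0],[0.04,0.002,0],[0.04,0.002,0],[0.04,0.002,0],[0.04,0.002,0],[0.04,0.002,0],[0.04,0.002,0],[0.02,0.002,0],[0,0,0]]' --turn '[[0,0,0],[0,0,0],[0,0,0],[0,0,0],[0,0,0],[0,0,0],[0,0,0],[0,0,0],[0,0,0]]' --gripper '[-1,-1,-1,-1,-1,-1,-1,-1,-1]'

```text
time: 4.6
tool_pos: [0.4751, -0.1193, 0.2263]
tool_rot: [3.141, -0.0, -1.035]
contact_force: [-0.0, 0.8, -0.4]
opening: 0.0918
```

```bash
python3 - <<'E'
from h import *
np.set_printoptions(precision=4,suppress=True)
p=read_camera('wrist');save(p,'w1');print(np.array(p['world_from_camera']))
for n,z in [('mouth',0),('board',0),('wedge',0),('wedge_butt',.015)]:
    for t in nets.tip_of(p,n)[:1]: print(n,t['score'],t['pixel'],onz(p,t['pixel'],z))
for n in ['wedge','board']:
    for r in nets.regions_of(p,n)[:1]:
        m=r['region'].astype(np.uint8);print(n,r['score'],m.sum())
        cs=max(cv2.findContours(m,0,2)[0],key=cv2.contourArea)
        a=cv2.approxPolyDP(cs,4,True)[:,0]
        print([ (q.tolist(),onz(p,q,.03 if n=='wedge' else .018)[:2].round(4).tolist()) for q in a])
E
```

```text
[[ 0.5101 -0.8215 -0.255   0.5443]
 [-0.8601 -0.4872 -0.1512 -0.078 ]
 [-0.      0.2964 -0.9551  0.3844]
 [ 0.      0.      0.      1.    ]]
board 0.71 [121.5, 64.0] [0.4672 0.1293 0.    ]
wedge 0.62 [441.4, 159.3] [ 0.5595 -0.2369  0.    ]
wedge_butt 0.63 [437.6, 230.0] [ 0.4876 -0.2785  0.015 ]
wedge 0.75 4454
[([445, 88], [0.62, -0.1838]), ([419, 223], [0.4858, -0.2465]), ([425, 230], [0.4824, -0.2576]), ([457, 232], [0.4995, -0.2917]), ([462, 89], [0.6285, -0.1995])]
board 0.94 53599
[([0, 0], [0.4663, 0.2681]), ([0, 202], [0.2449, 0.2015]), ([308, 137], [0.5036, -0.0891]), ([330, 125], [0.5268, -0.103]), ([306, 0], [0.6195, -0.0192])]
```

View pics/w1.png

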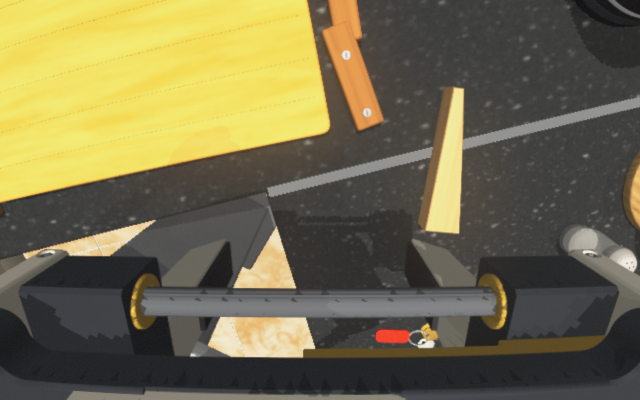

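Wrist view: the cleat's near-end top corners are about (358,130) and (382,120), and the board's near-right corner is about (330,128). The wedge's top face runs from about (450-463,88) to (430-458,232). I'll fit the models to these outlines.

```bash
cat >> h.py <<'E'
from scipy.optimize import minimize
W=np.array([[80,13.5],[80,1.5],[-80,-28.5],[-80,13.5]])/1000
B=np.array([[215,120],[215,-120],[-215,-120],[-215,120]])/1000
def verts(poly,h,v):
    c,s=np.cos(v[2]),np.sin(v[2]); q=poly@np.array([[c,s],[-s,c]])+v[:2]
    return np.vstack([np.c_[q,0*q[:,0]],np.c_[q,0*q[:,0]+h]])
def fit(views,poly,h,v0):
    def cost(v):
        t=0
        for p,m in views:
            hull=cv2.convexHull(proj(p,verts(poly,h,v)).astype(np.float32))
            S=np.zeros((400,640),np.uint8); cv2.fillConvexPoly(S,np.round((hull)*16).astype(np.int32),255,cv2.LINE_AA,4)
            f=S/255.; t+=1-np.minimum(f,m).sum()/np.maximum(f,m).sum()
        return t
    v=np.array(v0,float)
    for k in (1,.4): 
        sx=np.vstack([v]+[v+k*d for d in np.diag([.012,.012,.08])]); r=minimize(cost,v,method='Nelder-Mead',options=dict(initial_simplex=sx,xatol=1e-5,fatol=1e-5)); v=r.x
    return v,r.fun
E
python3 - <<'E'
from h import *
np.set_printoptions(precision=4,suppress=True)
w=read_camera('wrist'); t=read_camera('top'); s=read_camera('side')
R={}
for n in ['wedge','board']:
    R[n]=[(p,nets.regions_of(p,n)[0]['region'].astype(float)) for p in (w,t,s)]
for vs,l in ((R['wedge'][:1],'w'),(R['wedge'],'all'),(R['wedge'][1:2],'t')): print('wedge',l,fit(vs,W,.03,[.558,-.236,.44]))
a=np.arctan2(.312,-.28)
for vs,l in ((R['board'][:1],'w'),(R['board'],'all'),(R['board'][1:2],'t')): print('board',l,fit(vs,B,.018,[.466,.131,a]))
for q in [(358,130),(382,120),(323,30),(347,22)]: print(q,onz(w,q,.024))
c=w['img'][0:200,260:500]; cv2.imwrite('pics/c1.png',cv2.resize(c[:,:,::-1],None,fx=3,fy=3,interpolation=2)); np.savez('w1.npz',**{k:w[k] for k in w if k!='shot'})
E
```

```text
wedge w (array([ 0.5598, -0.2361,  0.4435]), np.float64(0.07800062550999043))
wedge all (array([ 0.5596, -0.2355,  0.4299]), np.float64(0.3295697395737177))
wedge t (array([ 0.5587, -0.235 ,  0.4361]), np.float64(0.12353404640037191))
board w (array([0.4692, 0.1333, 2.2965]), np.float64(0.004406499547408127))
board all (array([0.4693, 0.1332, 2.2931]), np.float64(0.43663469494818874))
board t (array([0.4667, 0.1334, 2.2933]), np.float64(0.3471611072540477))
(358, 130) [ 0.5369 -0.1277  0.024 ]
(382, 120) [ 0.5588 -0.1439  0.024 ]
(323, 30) [ 0.6023 -0.0449  0.024 ]
(347, 22) [ 0.6208 -0.0615  0.024 ]
```

View pics/c1.png

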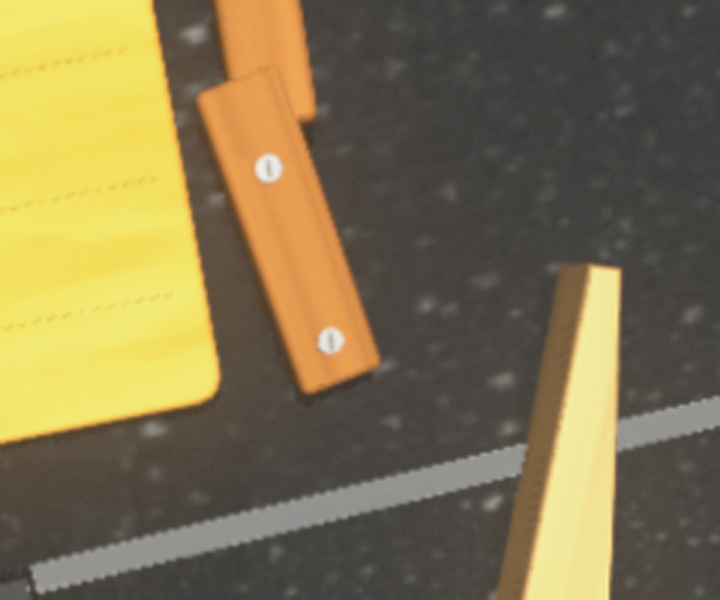

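Request:
carry_out --translation '[[0,0,0],[0.0364,0.0046,0],[0.0364,0.0046,0],[0.0364,0.0046,0],[0.0364,0.0046,0],[0,0,0.04],[0,0,0.04],[0,0,0.04],[0,0,0.02],[0,0,0]]' --turn '[[0,0,0.094],[0,0,0],[0,0,0],[0,0,0],[0,0,0],[0,0,0],[0,0,0],[0,0,0],[0,0,0],[0,0,0]]' --gripper '[-1,-1,-1,-1,-1,-1,-1,-1,-1,-1]'

```text
time: 6.4
tool_pos: [0.5179, -0.2554, 0.0833]
tool_rot: [3.138, 0.006, -1.13]
contact_force: [0.2, 0.0, -0.0]
opening: 0.0918
```

```bash
python3 - <<'E'
from h import *
np.set_printoptions(precision=4,suppress=True)
p=read_camera('wrist');save(p,'w2')
r=nets.regions_of(p,'wedge')[0];print(r['score'],fit([(p,r['region'].astype(float))],W,.03,[.5595,-.2358,.442]))
s=robot.observe();print(s['tool_pos'],s['tool_rot'])
# mouth
w=dict(np.load('w1.npz'))
n=onz(w,(361.7,130.7),.024);f=onz(w,(326,32.3),.024);print(n,f,np.linalg.norm(f-n),np.arctan2(*(f-n)[[1,0]])-np.arctan(.1875))
th=.724;c,sn=np.cos(th),np.sin(th);R=np.array([[c,-sn],[sn,c]])
print('board centre in tentative axes',R.T@np.array([.4692,.1333]),'cleat near',R.T@n[:2])
E
```

```text
0.73 (array([ 0.5585, -0.2367,  0.4365]), np.float64(0.057513190690386296))
[ 0.5201 -0.2568  0.0872] [-3.1413 -0.0003 -1.13  ]
[ 0.5383 -0.1314  0.024 ] [ 0.6019 -0.0486  0.024 ] 0.10450644836549991 0.7303877376486925
board centre in tentative axes [ 0.4398 -0.2109] cleat near [ 0.3162 -0.455 ]
```

View pics/w2.png

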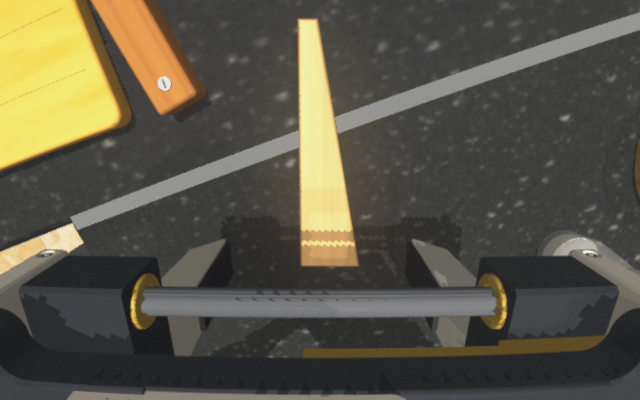

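The wedge's butt is centred between the fingers, and the fit agrees. Now I'll descend and grip.

Request:
carry_out --translation '[[0.002,0,0.03],[0,0,0.03],[0,0,0.02],[0,0,0],[0,0,0],[0,0,0],[0,0,0],[0,0,0],[0,0,0],[0,0,0]]' --turn '[[0,0,0],[0,0,0],[0,0,0],[0,0,0],[0,0,0],[0,0,0],[0,0,0],[0,0,0],[0,0,0],[0,0,0]]' --gripper '[-1,-1,-1,-1,1,1,1,1,1,1]' --squeeze 15

```text
time: 7.5
tool_pos: [0.5207, -0.2584, 0.0069]
tool_rot: [-3.141, -0.0, -1.13]
contact_force: [1.1, -0.5, 1.2]
opening: 0.0484
```

Request:
carry_out --translation '[[0,0,0],[0,0,0],[0,0,0],[0,0,0]]' --turn '[[0,0,0],[0,0,0],[0,0,0],[0,0,0]]' --gripper '[1,1,1,1]'

```text
time: 7.9
tool_pos: [0.5206, -0.2584, 0.0067]
tool_rot: [-3.142, 0.0, -1.13]
contact_force: [-0.1, -0.8, 0.4]
opening: 0.0365
```

Request:
carry_out --translation '[[0,0,-0.005],[0,0,-0.005],[0,0,-0.005],[0,0,0]]' --turn '[[0,0,0],[0,0,0],[0,0,0],[0,0,0]]' --gripper '[1,1,1,1]'

```text
time: 8.3
tool_pos: [0.5211, -0.2586, 0.0227]
tool_rot: [-3.141, -0.001, -1.13]
contact_force: [-0.7, -0.3, -1.0]
opening: 0.0364
```

```bash
python3 - <<'E'
from h import *
np.set_printoptions(precision=4,suppress=True)
p=read_camera('wrist');save(p,'w3')
r=nets.regions_of(p,'wedge')[0];print(r['score'],fit([(p,r['region'].astype(float))],W,.03,[.5585,-.2368,.436]))
s=robot.observe();print(s['tool_pos'],s['tool_rot'],s['opening'])
E
```

```text
0.69 (array([ 0.5575, -0.2367,  0.4256]), np.float64(0.2345560069055992))
[ 0.5207 -0.2584  0.0219] [-3.1414 -0.0002 -1.1299] 0.036141552054026506
```

View pics/w3.png

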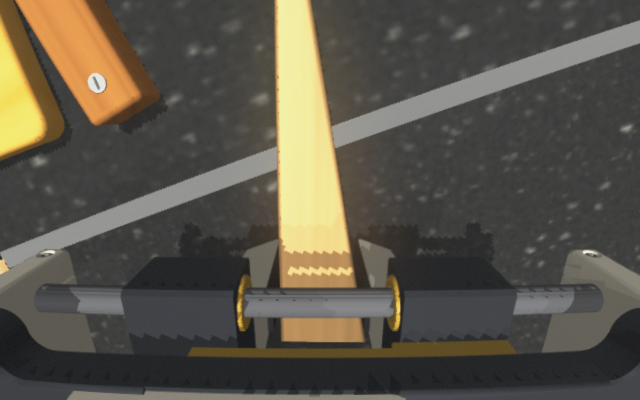

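The wedge is held straight with its side flush on the pad. Now I'll turn it and line it up in front of the mouth.

Request:
carry_out --translation '[[0,0,0],[0,0,0],[0,0,0],[-0.0228,0.0117,0],[-0.0228,0.0117,0],[-0.0228,0.0117,0],[-0.0228,0.0117,0],[0,0,0.007],[0,0,0.006],[0,0,0]]' --turn '[[0,0,-0.095],[0,0,-0.095],[0,0,-0.095],[0,0,0],[0,0,0],[0,0,0],[0,0,0],[0,0,0],[0,0,0],[0,0,0]]' --gripper '[1,1,1,1,1,1,1,1,1,1]'

```text
time: 9.4
tool_pos: [0.4257, -0.2215, 0.008]
tool_rot: [-3.141, 0.0, -0.845]
contact_force: [-0.7, -0.2, -1.4]
opening: 0.0369
```

```bash
python3 - <<'E'
from h import *
np.set_printoptions(precision=4,suppress=True)
s=robot.observe();print(s['tool_pos'],s['tool_rot'],s['opening'],s['contact_force'])
p=read_camera('wrist');save(p,'w4')
r=nets.regions_of(p,'wedge')[0];x=s['tool_pos'];v,f=fit([(p,r['region'].astype(float))],W,.032,[x[0]+.034,x[1]+.031,.726]);print(r['score'],v,f)
b=nets.regions_of(p,'board')[0];vb,f=fit([(p,b['region'].astype(float))],B,.018,[.469,.133,2.296]);print(vb,f)
g=np.array(p['img'][:,:,::-1]).copy()
for V in (verts(W,.03,v),verts(B,.018,vb)):
    cv2.polylines(g,[np.round(proj(p,V[4:])).astype(int)],True,(255,0,255),1)
# cleat prediction
ex=np.array([.7478,.6639]);ey=np.array([-.6639,.7478])
n=np.array([.5383,-.1314]);d=np.array([np.cos(.726+.1853),np.sin(.726+.1853)])
cv2.polylines(g,[np.round(proj(p,[[*n,.024],[*(n+.1*d),.024]])).astype(int)],False,(255,0,0),1)
cv2.imwrite('pics/w4b.png',g)
E
```

```text
[ 0.4257 -0.2215  0.008 ] [-3.1415  0.0001 -0.8451] 0.03688377426472279 [-0.7414 -0.235  -1.4121]
0.7 [ 0.4619 -0.1895  0.6338] 0.14535321873611184Traceback (most recent call last):
  File "<stdin>", line 6, in <module>
IndexError: list index out of range
```

```bash
python3 - <<'E'
from h import *
p=read_camera('wrist')
g=np.array(p['img'][:,:,::-1]).copy()
r=nets.regions_of(p,'wedge')
g[r[0]['region']]=g[r[0]['region']]//2+np.array([120,0,120],np.uint8)
n=np.array([.5383,-.1314]);d=np.array([np.cos(.726+.1853),np.sin(.726+.1853)])
cv2.polylines(g,[np.round(proj(p,[[*n,.024],[*(n+.1*d),.024]])).astype(int)],False,(255,0,0),1)
b=verts(B,.018,[.4692,.1333,2.2965]);cv2.polylines(g,[np.round(proj(p,b[4:])).astype(int)],True,(255,255,0),1)
x=robot.observe()['tool_pos'];th=.726;c,s=np.cos(th),np.sin(th)
o=np.array([c,s])*.042-np.array([s,-c])*-.0047*-1 if 0 else np.array([c,s])*.042-.0047*np.array([s,-c])
v=verts(W,.031,[x[0]+o[0],x[1]+o[1],th]);cv2.polylines(g,[np.round(proj(p,v[4:])).astype(int)],True,(0,0,255),1)
cv2.imwrite('pics/w5.png',g)
E
```

```text
(no output)
```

View pics/w5.png

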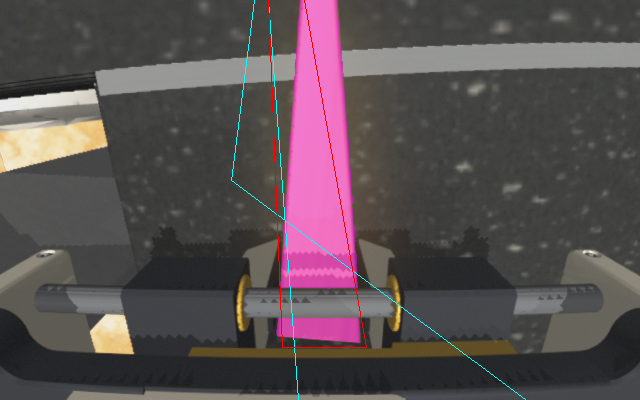

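The wedge has pivoted about -0.09 rad in the jaws, so its taper now sits symmetric between the pads. I'll correct the yaw and re-measure.

Request:
carry_out --translation '[[0,0,0],[0,0,0],[0,0,0],[0,0,0]]' --turn '[[0,0,-0.031],[0,0,-0.031],[0,0,-0.031],[0,0,0]]' --gripper '[1,1,1,1]'

```text
time: 10.05
tool_pos: [0.4254, -0.2213, 0.0088]
tool_rot: [-3.141, -0.0, -0.752]
contact_force: [-0.3, 0.7, -2.1]
opening: 0.0367
```

```bash
python3 - <<'E'
from h import *
np.set_printoptions(precision=4,suppress=True)
s=robot.observe();print(s['time'],s['tool_pos'],s['tool_rot'],s['opening'],s['contact_force'])
x=s['tool_pos'];V=[]
for c in ('wrist','top'):
    p=read_camera(c); q=nets.regions_of(p,'wedge')
    if q:
        v,f=fit([(p,q[0]['region'].astype(float))],W,.031,[x[0]+.036,x[1]+.031,.7]);print(c,q[0]['score'],q[0]['region'].sum(),v,f); V.append(v)
g=p['img'][:,:,::-1].copy()
def pl(a,col): 
    cv2.polylines(gg,[np.round((proj(p,a)-[260,130])*6+3).astype(int)],True,col,1)
gg=cv2.resize(g[130:230,260:390],None,fx=6,fy=6,interpolation=2)
pl(verts(W,.031,V[0])[4:],(255,0,255)); pl(verts(B,.018,[.4692,.1333,2.2965])[4:],(255,255,0))
n=np.array([.5383,-.1314]);d=np.array([np.cos(.726+.1853),np.sin(.726+.1853)]);pl([[*n,.024],[*(n+.1*d),.024]],(255,0,0))
cv2.imwrite('pics/t6.png',gg)
E
```

```text
10.05 [ 0.4254 -0.2213  0.0088] [-3.1415 -0.0004 -0.7516] 0.036710926237375215 [-0.3108  0.7258 -2.1492]
wrist 0.77 18571 [ 0.4576 -0.1869  0.7279] 0.13214321998710166
top 0.63 89 [ 0.4644 -0.1746  0.6724] 0.8654050303350196
```

View pics/t6.png

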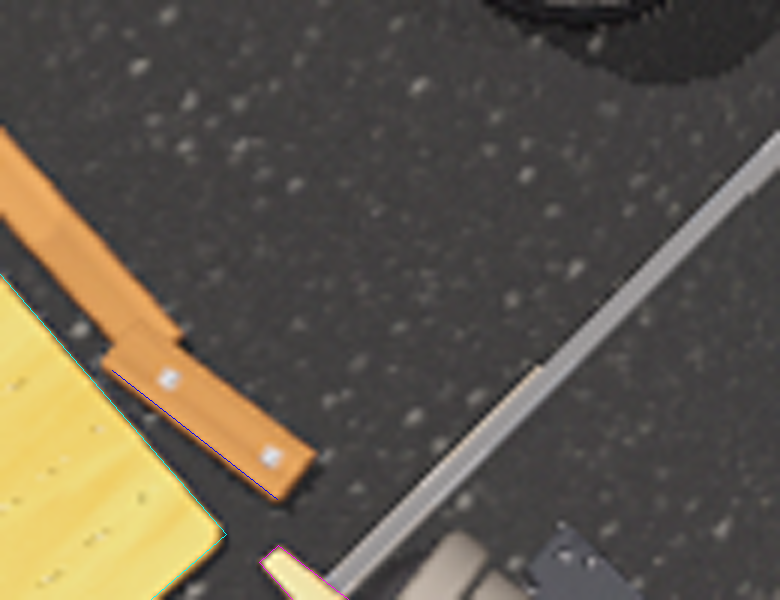

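The predicted outlines match the top view: the tip is at (272,560) in the crop, pointing at the middle of the gap between the board corner (225,535) and the cleat corner (280,500). Inserting.

Request:
carry_out --translation '[[0.0009,-0.01,0],[0.0009,-0.01,0],[0.0009,-0.01,0],[0.0009,-0.01,0],[0.0009,-0.01,0],[0.0009,-0.01,0],[0.0009,-0.01,0],[0,0,0.001],[0,0,0]]' --turn '[[0,0,0],[0,0,0],[0,0,0],[0,0,0],[0,0,0],[0,0,0],[0,0,0],[0,0,0],[0,0,0]]' --gripper '[1,1,1,1,1,1,1,1,1]'

```text
time: 11.15
tool_pos: [0.4775, -0.1741, 0.0075]
tool_rot: [3.142, 0.0, -0.751]
contact_force: [0.3, 0.1, -1.1]
opening: 0.0362
```

```bash
python3 - <<'E'
from h import *
np.set_printoptions(precision=4,suppress=True)
s=robot.observe();print(s['time'],s['tool_pos'],s['tool_rot'],s['opening'],s['contact_force'])
x=s['tool_pos']
p=read_camera('wrist'); q=nets.regions_of(p,'wedge')
v,f=fit([(p,q[0]['region'].astype(float))],W,.03,[x[0]+.032,x[1]+.034,.727]);print(q[0]['score'],v,f)
q=nets.regions_of(p,'board')
if q: print(fit([(p,q[0]['region'].astype(float))],B,.018,[.4692,.1333,2.2965]))
E
```

```text
11.15 [ 0.4775 -0.1741  0.0075] [ 3.1415  0.0004 -0.7514] 0.036225349670318395 [ 0.2985  0.0937 -1.1148]
0.55 [ 0.5097 -0.1396  0.7245] 0.14823503742265587
(array([0.2356, 0.2065, 2.5278]), np.float64(0.8420787789060563))
```

Inserted 50 mm with no contact force. Now I'll release, back off over the butt and close the fingers.

Request:
carry_out --translation '[[0,0,0.0005],[0,0,0],[0,0,0],[0,0,0],[0,0,0],[0,0,0],[0,0,-0.03],[0,0,-0.03],[0,0,0]]' --turn '[[0,0,0],[0,0,0],[0,0,0],[0,0,0],[0,0,0],[0,0,0],[0,0,0],[0,0,0],[0,0,0.093]]' --gripper '[1,0.2,0.0,0.0,0.0,0.0,0.0,0.0,0.0]'

```text
time: 12.2
tool_pos: [0.4797, -0.1755, 0.0707]
tool_rot: [-3.139, -0.006, -0.846]
contact_force: [-0.3, -0.0, -0.1]
opening: 0.0462
```

Request:
carry_out --translation '[[0.0008,0.018,0],[0.0008,0.018,0],[0.0008,0.018,0],[0,0,0],[0,0,0],[0,0,0],[0,0,0],[0,0,0],[0,0,0],[0,0,0]]' --turn '[[0,0,0],[0,0,0],[0,0,0],[0,0,0],[0,0,0],[0,0,0],[0,0,0],[0,0,0],[0,0,0],[0,0,0]]' --gripper '[1,1,1,1,1,1,1,1,1,1]'

```text
time: 13.2
tool_pos: [0.4388, -0.2118, 0.0671]
tool_rot: [-3.142, 0.0, -0.845]
contact_force: [0.2, 0.4, 0.3]
opening: 0.0007
```

```bash
python3 - <<'E'
from h import *
np.set_printoptions(precision=4,suppress=True)
s=robot.observe();print(s['time'],s['tool_pos'],s['tool_rot'],s['opening'],s['contact_force'])
p=read_camera('wrist'); q=nets.regions_of(p,'wedge')
v,f=fit([(p,q[0]['region'].astype(float))],W,.03,[.51,-.14,.727]);print(q[0]['score'],v,f)
g=p['img'][:,:,::-1].copy();cv2.polylines(g,[np.round(proj(p,verts(W,.03,v)[4:])).astype(int)],True,(255,0,255),1)
for t in nets.tip_of(p,'wedge_butt')[:1]: print(t['score'],onz(p,t['pixel'],.015))
cv2.imwrite('pics/w7.png',g)
E
```

```text
13.2 [ 0.4388 -0.2118  0.0671] [-3.1415  0.0002 -0.8447] 0.000672002913326291 [0.1503 0.3847 0.3474]Traceback (most recent call last):
  File "<stdin>", line 5, in <module>
IndexError: list index out of range
```

```bash
python3 - <<'E'
from h import *
np.set_printoptions(precision=4,suppress=True)
p=read_camera('wrist')
g=p['img'][:,:,::-1].copy()
cv2.polylines(g,[np.round(proj(p,verts(W,.03,[.5097,-.1396,.726])[4:])).astype(int)],True,(255,0,255),1)
for c in ('top','side'):
    p=read_camera(c)
    for r in nets.regions_of(p,'wedge')[:2]: print(c,r['score'],r['pixel'],r['region'].sum())
cv2.imwrite('pics/w7.png',g)
E
```

```text
top 0.48 [297.8, 216.3] 195
side 0.82 [295.8, 237.1] 211
```

View pics/w7.png

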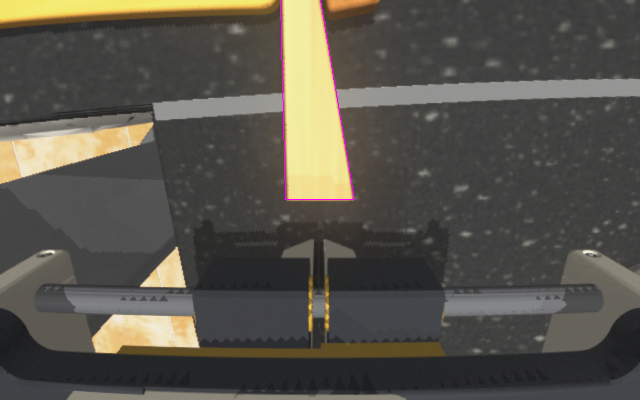

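The wedge sits exactly where predicted, its butt at (287-353,199) and its tip between the board and the cleat. I'll descend behind it and push.

Request:
carry_out --translation '[[0,0,0.03],[0,0,0.03],[0,0,0],[0,-0.005,0],[0,-0.005,0],[0,-0.005,0],[0,-0.005,0],[0,-0.005,0],[0,-0.005,0],[0,0,0]]' --turn '[[0,0,0],[0,0,0],[0,0,0],[0,0,0],[0,0,0],[0,0,0],[0,0,0],[0,0,0],[0,0,0],[0,0,0]]' --gripper '[1,1,1,1,1,1,1,1,1,1]'

```text
time: 14.55
tool_pos: [0.4618, -0.1916, 0.0074]
tool_rot: [-3.141, -0.0, -0.844]
contact_force: [-0.0, -0.0, 0.8]
opening: 0.0004
```

Request:
carry_out --translation '[[0,-0.004,0],[0,-0.004,0],[0,-0.004,0],[0,0,0]]' --turn '[[0,0,0],[0,0,0],[0,0,0],[0,0,0]]' --gripper '[1,1,1,1]'

```text
time: 14.95
tool_pos: [0.4679, -0.1844, 0.0071]
tool_rot: [3.138, 0.004, -0.844]
contact_force: [-10.8, -6.5, 8.8]
opening: 0.0
```

Request:
carry_out --translation '[[0,-0.002,0],[0,-0.002,0],[0,0,0]]' --turn '[[0,0,0],[0,0,0],[0,0,0]]' --gripper '[1,1,1]'

```text
time: 15.25
tool_pos: [0.4698, -0.182, 0.0071]
tool_rot: [3.137, 0.005, -0.844]
contact_force: [-16.2, -8.6, 9.9]
opening: 0.0005
```

Request:
carry_out --translation '[[0,-0.002,0],[0,-0.002,0],[0,0,0]]' --turn '[[0,0,0],[0,0,0],[0,0,0]]' --gripper '[1,1,1]'

```text
time: 15.55
tool_pos: [0.4716, -0.1796, 0.0071]
tool_rot: [3.135, 0.006, -0.844]
contact_force: [-19.9, -11.1, 12.4]
opening: 0.0003
```

```bash
python3 - <<'E'
from h import *
np.set_printoptions(precision=4,suppress=True)
s=robot.observe();print(s['time'],s['tool_pos'],s['contact_force'],s['torque'])
p=read_camera('wrist'); q=nets.regions_of(p,'wedge')
if q: print(q[0]['score'],fit([(p,q[0]['region'].astype(float))],W,.03,[.531,-.12,.727]))
g=p['img'][:,:,::-1].copy()
t=read_camera('top'); b=nets.regions_of(t,'board')
print(fit([(t,b[0]['region'].astype(float))],B,.018,[.4667,.1334,2.2933]) if b else None)
sd=read_camera('side')
h=np.zeros((600,640,3),np.uint8);h[:300]=g[:300];h[300:600]=cv2.resize(sd['img'][160:260,200:413,::-1],(640,300),interpolation=2)
cv2.imwrite('pics/w8.png',h)
E
```

```text
15.55 [ 0.4716 -0.1796  0.0071] [-19.92   -11.1332  12.3674] [-1.8635  3.1366  0.061 ]
0.74 (array([ 0.5355, -0.112 ,  0.7432]), np.float64(0.019380113420028655))
(array([0.4678, 0.1357, 2.3171]), np.float64(0.196901871212678))
```

View pics/w8.png

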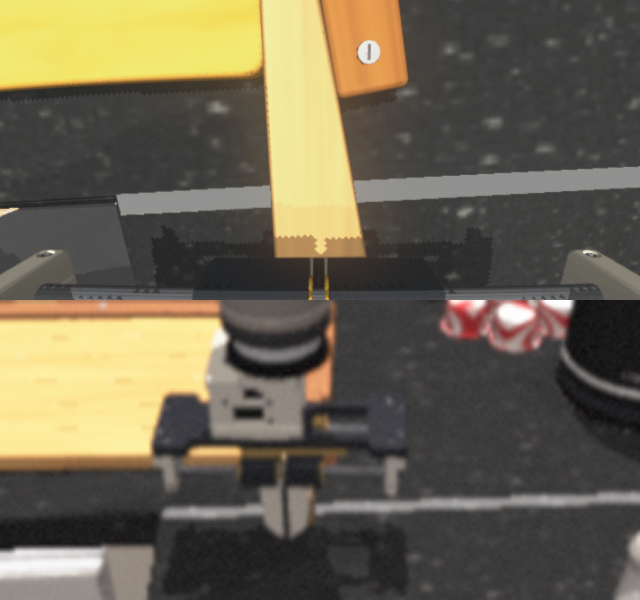

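The wedge is in the gap with its straight side on the board at (262,75) and its slant on the cleat at (340,95), flat, about 88 mm in. The arm is also pressing down about 12 N, so I'll relieve that and keep pushing gently.

Request:
carry_out --translation '[[0,0.002,-0.002],[0,0,0],[0,-0.002,0],[0,0,0]]' --turn '[[0,0,0],[0,0,0],[0,0,0],[0,0,0]]' --gripper '[1,1,1,1]'

```text
time: 16.2
tool_pos: [0.4728, -0.1787, 0.0082]
tool_rot: [3.137, 0.006, -0.844]
contact_force: [-11.8, -5.9, 1.7]
opening: 0.0004
```

Request:
carry_out --translation '[[0,-0.001,0],[0,-0.001,0],[0,0,0],[0,0,0]]' --turn '[[0,0,0],[0,0,0],[0,0,0],[0,0,0]]' --gripper '[1,1,1,1]'

```text
time: 16.6
tool_pos: [0.4736, -0.1776, 0.0082]
tool_rot: [3.136, 0.007, -0.844]
contact_force: [-13.6, -7.9, 2.7]
opening: 0.0006
```

Request:
carry_out --translation '[[0,-0.002,0],[0,-0.002,0],[0,0,0]]' --turn '[[0,0,0],[0,0,0],[0,0,0]]' --gripper '[1,1,1]'

```text
time: 16.9
tool_pos: [0.4756, -0.1749, 0.0082]
tool_rot: [3.135, 0.008, -0.844]
contact_force: [-18.2, -9.0, 6.3]
opening: 0.0007
```

Request:
carry_out --translation '[[0,-0.002,-0.0005],[0,-0.002,0],[0,0,0]]' --turn '[[0,0,0],[0,0,0],[0,0,0]]' --gripper '[1,1,1]'

```text
time: 17.2
tool_pos: [0.4768, -0.1732, 0.0083]
tool_rot: [3.132, 0.01, -0.843]
contact_force: [-26.1, -17.8, 6.3]
opening: 0.0002
```

Request:
carry_out --translation '[[0,0.002,-0.001],[0,0,0],[0,0,0]]' --turn '[[0,0,0],[0,0,0],[0,0,0]]' --gripper '[1,1,1]'

```text
time: 17.5
tool_pos: [0.4768, -0.1733, 0.0088]
tool_rot: [3.135, 0.01, -0.844]
contact_force: [-15.2, -9.0, -2.2]
opening: 0.0003
```

```bash
cat > chk.py <<'E'
from h import *
np.set_printoptions(precision=4,suppress=True)
s=robot.observe();print(s['time'],s['tool_pos'],s['contact_force'])
p=read_camera('wrist'); q=nets.regions_of(p,'wedge')
if q: print('wedge',q[0]['score'],fit([(p,q[0]['region'].astype(float))],W,.03,[.54,-.108,.727]))
t=read_camera('top'); b=nets.regions_of(t,'board')
if b:
    m=b[0]['region'].astype(np.uint8)
    # left end of the board: mask columns unaffected by the arm -> fit edges by minAreaRect of left part
    print('board',fit([(t,m.astype(float))],B,.018,[.4667,.1334,2.2933]))
# gap at left bar, per-profile: brown bar vs yellow in top view
ex=np.array([.7478,.6639]);ey=np.array([-.6639,.7478]);c0=np.array([.4692,.1333])
hsv=cv2.cvtColor(np.ascontiguousarray(t['img']),cv2.COLOR_RGB2HSV)
for u in (-.09,-.03,.03,.09):
    ys=np.arange(.195,.245,.0005)
    P=np.array([[*(c0+u*ex+y*ey),.018] for y in ys]); px=proj(t,P).astype(np.float32)
    v=cv2.remap(t['img'],px[:,0].reshape(1,-1),px[:,1].reshape(1,-1),cv2.INTER_LINEAR)[0].astype(float)
    g=v[:,1]; k=np.argmin(np.gradient(cv2.GaussianBlur(g.reshape(-1,1),(1,9),0)[:,0])); print('u',u,'yellow edge',ys[k].round(4),'min V',v.max(1).min(), 'at',ys[v.max(1).argmin()].round(4))
E
python3 chk.py
```

```text
17.5 [ 0.4768 -0.1733  0.0088] [-15.1744  -9.0334  -2.2332]
wedge 0.94 (array([ 0.5404, -0.1054,  0.7388]), np.float64(0.022229760046800995))
board (array([0.4683, 0.1352, 2.3079]), np.float64(0.19820352397318297))
u -0.09 yellow edge 0.2145 min V 174.0 at 0.195
u -0.03 yellow edge 0.229 min V 162.0 at 0.195
u 0.03 yellow edge 0.2245 min V 146.0 at 0.195
u 0.09 yellow edge 0.2195 min V 159.0 at 0.2215
```

Request:
carry_out --translation '[[0,-0.002,0],[0,-0.001,0],[0,0,0],[0,0,0]]' --turn '[[0,0,0],[0,0,0],[0,0,0],[0,0,0]]' --gripper '[1,1,1,1]'

```text
time: 18.1
tool_pos: [0.477, -0.1728, 0.0088]
tool_rot: [3.131, 0.011, -0.843]
contact_force: [-25.5, -20.3, 2.1]
opening: 0.0002
```

Request:
carry_out --translation '[[0,-0.001,0],[0,0,0],[0,0,0]]' --turn '[[0,0,0],[0,0,0],[0,0,0]]' --gripper '[1,1,1]'

```text
time: 18.4
tool_pos: [0.477, -0.1727, 0.0088]
tool_rot: [3.13, 0.011, -0.843]
contact_force: [-28.1, -23.3, 3.5]
opening: 0.0001
```

Progress has stopped at about 36 N. I'll compare the gap at the left bar before and now.

Request:
carry_out --translation '[[0,0.004,0],[0,0,0]]' --turn '[[0,0,0],[0,0,0]]' --gripper '[1,1]'

```text
time: 18.6
tool_pos: [0.4774, -0.1734, 0.009]
tool_rot: [3.136, 0.008, -0.845]
contact_force: [-13.4, -8.6, -2.6]
opening: 0.0003
```

```bash
python3 - <<'E'
from h import *
t=read_camera('top');save(t,'top9')
print(robot.observe()['contact_force'])
a=cv2.imread('pics/top0.png');b=t['img'][:,:,::-1]
f=lambda i:cv2.resize(i[240:335,110:195],None,fx=4.6,fy=4.6,interpolation=2)
cv2.imwrite('pics/cmp9.png',np.hstack([f(a),f(b)]))
# rectified profile along frame y, averaged over u
ex=np.array([.7478,.6639]);ey=np.array([-.6639,.7478]);c0=np.array([.4692,.1333])
for nm,im in (('old',a[:,:,::-1]),('new',b[:,:,::-1])):
    im=np.ascontiguousarray(im)
    for U in ((-.10,-.05),(.03,.08)):
        A=[]
        for u in np.linspace(*U,40):
            ys=np.arange(.196,.240,.002);px=proj(t,[[*(c0+u*ex+y*ey),.02] for y in ys]).astype(np.float32)
            A.append(cv2.remap(im,px[:,0].reshape(1,-1),px[:,1].reshape(1,-1),1)[0])
        print(nm,U,np.mean(A,0)[:,1].astype(int))
E
```

```text
[-14.87954983  -8.23213285  -2.06019294]
old (-0.1, -0.05) [211 211 211 211 211 212 213 212 185 108  48  46  68 107 135 142 141 139
 139 141 144 145]
old (0.03, 0.08) [208 209 209 209 209 209 210 212 195 128  57  42  54  92 134 150 151 149
 149 152 154 154]
new (-0.1, -0.05) [159 160 161 162 163 164 165 166 166 167 168 169 170 171 171 172 174 174
 175 176 177 178]
new (0.03, 0.08) [126 128 130 132 134 136 138 140 142 143 145 146 148 149 150 152 153 154
 155 156 157 159]
```

View pics/cmp9.png

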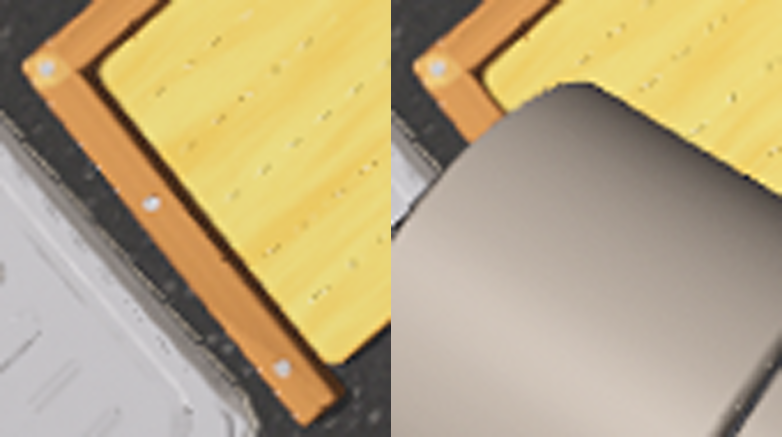

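```bash
cat > prof.py <<'E'
from h import *
ex=np.array([.7478,.6639]);ey=np.array([-.6639,.7478]);c0=np.array([.4692,.1333])
def prof(P,im,U):
    A=[]
    for u in np.linspace(*U,20):
        ys=np.arange(.200,.240,.002);px=proj(P,[[*(c0+u*ex+y*ey),.02] for y in ys]).astype(np.float32)
        A.append(cv2.remap(np.ascontiguousarray(im),px[:,0].reshape(1,-1),px[:,1].reshape(1,-1),1)[0])
    return np.mean(A,0)[:,1].astype(int)
for c in ('top','side'):
    P=read_camera(c);old=cv2.imread(f'pics/{c}0.png')[:,:,::-1]
    for U in ((-.1,-.06),(-.02,.02),(.06,.08),(.08,.1)): print(c,U,'\n old',prof(P,old,U),'\n new',prof(P,P['img'],U))
E
python3 prof.py
```

```text
top (-0.1, -0.06) 
 old [211 211 211 211 213 211 185 108  49  46  69 107 135 142 140 139 139 141
 144 147] 
 new [162 163 164 164 165 166 167 168 169 170 170 171 172 173 174 175 176 177
 178 179]
top (-0.02, 0.02) 
 old [214 214 213 214 216 217 192 123  59  42  50  96 139 150 148 147 147 149
 150 149] 
 new [147 148 149 151 152 153 155 155 157 158 159 160 161 162 163 163 164 165
 166 167]
top (0.06, 0.08) 
 old [214 214 214 215 215 217 202 139  59  41  54  93 133 150 151 150 150 151
 153 152] 
 new [123 126 129 131 133 135 137 139 140 142 144 145 147 148 150 151 152 154
 154 155]
top (0.08, 0.1) 
 old [209 209 209 209 210 211 197 141  67  42  52  92 133 151 152 149 150 151
 153 153] 
 new [196 198 196 193 193 195 195 194 190 170 130 114 137 149 149 149 150 152
 153 154]
side (-0.1, -0.06) 
 old [233 233 233 231 224 207 176 134  96  73  71  84 103 120 132 137 140 142
 146 150] 
 new [236 236 236 236 235 232 225 205 170 130 101  95 106 122 133 140 143 146
 149 152]
side (-0.02, 0.02) 
 old [235 235 234 232 226 211 181 141 104  78  72  83 102 121 136 144 148 150
 151 152] 
 new [237 238 238 237 237 235 231 219 194 158 124 107 111 125 139 147 151 153
 154 155]
side (0.06, 0.08) 
 old [235 235 235 233 228 214 187 149 111  83  73  81  98 118 134 145 152 155
 156 156] 
 new [237 237 238 238 238 237 234 227 208 178 143 119 114 124 137 148 154 157
 158 159]
side (0.08, 0.1) 
 old [230 230 229 227 222 209 185 151 115  86  74  80  98 117 133 145 151 154
 155 156] 
 new [233 233 233 233 233 232 230 223 208 180 148 124 117 124 138 148 155 157
 158 159]
```

The side camera shows the board's far-left end nearly home (+5.6 mm) and the near-left less so (+3.7 mm). The board and wedge are turned about +0.013 rad. The wedge has to travel along the cleat, which runs leftward, but I pushed purely along +x, so the butt was held to the right. I'll back off, shift left, and push along the cleat's direction.

Request:
carry_out --translation '[[0,0.006,0],[-0.005,0,0],[0,-0.004,0],[0,0,0]]' --turn '[[0,0,0],[0,0,0],[0,0,0],[0,0,0]]' --gripper '[1,1,1,1]'

```text
time: 19.15
tool_pos: [0.4757, -0.1711, 0.0105]
tool_rot: [3.139, 0.002, -0.844]
contact_force: [-8.5, -6.5, 2.1]
opening: 0.0004
```

Request:
carry_out --translation '[[-0.0004,-0.002,0],[-0.0004,-0.002,0],[0,0,0]]' --turn '[[0,0,0],[0,0,0],[0,0,0]]' --gripper '[1,1,1]'

```text
time: 19.45
tool_pos: [0.4758, -0.1706, 0.0105]
tool_rot: [3.133, 0.003, -0.843]
contact_force: [-21.6, -24.7, 5.9]
opening: 0.0003
```

```bash
sed -i "s/for c in ('top','side')/for c in ('side',)/" prof.py; python3 prof.py; python3 - <<'E'
from h import *
p=read_camera('wrist'); q=nets.regions_of(p,'wedge')
print(fit([(p,q[0]['region'].astype(float))],W,.03,[.54,-.108,.727]))
p=read_camera('side'); 
for i in (p['img'],cv2.imread('pics/side0.png')[:,:,::-1]):
    pass
q=nets.regions_of(p,'board'); print(fit([(p,q[0]['region'].astype(float))],B,.018,[.4667,.1334,2.2933]))
E
```

```text
side (-0.1, -0.06) 
 old [233 233 233 231 224 207 176 134  96  73  71  84 103 120 132 137 140 142
 146 150] 
 new [236 236 236 236 235 232 225 205 169 129 100  94 107 123 134 140 143 145
 148 152]
side (-0.02, 0.02) 
 old [235 235 234 232 226 211 181 141 104  78  72  83 102 121 136 144 148 150
 151 152] 
 new [237 237 237 237 237 235 231 219 194 158 124 107 111 125 139 147 152 153
 154 154]
side (0.06, 0.08) 
 old [235 235 235 233 228 214 187 149 111  83  73  81  98 118 134 145 152 155
 156 156] 
 new [238 238 238 238 238 237 234 227 208 178 143 120 114 124 138 148 154 156
 158 159]
side (0.08, 0.1) 
 old [230 230 229 227 222 209 185 151 115  86  74  80  98 117 133 145 151 154
 155 156] 
 new [233 233 233 233 233 232 230 223 208 181 148 123 117 125 138 149 155 158
 159 159]
(array([ 0.54112361, -0.10481353,  0.73038302]), np.float64(0.01789509424913538))
(array([0.47038109, 0.14549604, 2.30092015]), np.float64(0.2602192288793067))
```

Request:
carry_out --translation '[[0,0.005,0],[0,0.003,-0.001],[0,0,0],[-0.001,-0.003,0],[0,-0.002,0],[0,-0.001,0],[0,0,0]]' --turn '[[0,0,0],[0,0,0],[0,0,0],[0,0,0],[0,0,0],[0,0,0],[0,0,0]]' --gripper '[1,1,1,1,1,1,1]'

```text
time: 20.4
tool_pos: [0.4757, -0.1706, 0.0119]
tool_rot: [3.137, 0.0, -0.843]
contact_force: [-14.4, -17.4, 6.0]
opening: 0.0002
```

Request:
carry_out --translation '[[0,0.004,0],[0,0.002,0],[0,0,0],[-0.001,-0.003,0],[0,-0.003,0],[0,-0.001,0],[0,0,0]]' --turn '[[0,0,0],[0,0,0],[0,0,0],[0,0,0],[0,0,0],[0,0,0],[0,0,0]]' --gripper '[1,1,1,1,1,1,1]'

```text
time: 21.1
tool_pos: [0.4749, -0.1695, 0.0117]
tool_rot: [3.135, 0.001, -0.843]
contact_force: [-16.8, -20.1, 6.1]
opening: 0.0005
```

```bash
cat > ang.py <<'E'
from h import *
def near_edge(p,m,lo,hi):
    P=[]
    for c in range(lo,hi):
        r=np.where(m[:,c])[0]
        if len(r): P.append(onz(p,(c,r.max()+.5),.0)[:2])
    P=np.array(P); 
    for _ in range(4):
        d=cv2.fitLine(P.astype(np.float32),cv2.DIST_HUBER,0,1e-4,1e-4).ravel(); n=np.array([-d[1],d[0]]); e=(P-d[2:])@n; P=P[abs(e)<max(2*np.std(e),1e-3)]
    return np.arctan(d[1]/d[0])%np.pi, len(P), np.std(e)
w=dict(np.load('w1.npz'))
if __name__=='__main__':
    p=read_camera('wrist'); q=nets.regions_of(p,'board')
    print(robot.observe()['contact_force'])
    for r in q[:1]:
        m=r['region'];cc=np.where(m.any(0))[0];print(r['score'],m.sum(),cc.min(),cc.max()); print('near edge yaw',near_edge(p,m,cc.min()+3,cc.max()-20))
    s=read_camera('side'); q=nets.regions_of(s,'board')
    # profile-based frame of the back bar and far board edge, along e_x, at several y
    ex=np.array([.7478,.6639]);ey=np.array([-.6639,.7478]);c0=np.array([.4692,.1333])
    for c in ('side','top'):
        P=s if c=='side' else read_camera('top')
        old=cv2.imread(f'pics/{c}0.png')[:,:,::-1]
        for Y in ((-.19,-.14),(-.1,-.05),(0,.05),(.1,.15),(.16,.2)):
            for nm,im in (('old',old),('new',P['img'])):
                A=[]
                for y in np.linspace(*Y,20):
                    us=np.arange(.108,.132,.0015);px=proj(P,[[*(c0+u*ex+y*ey),.018] for u in us]).astype(np.float32)
                    A.append(cv2.remap(np.ascontiguousarray(im),px[:,0].reshape(1,-1),px[:,1].reshape(1,-1),1)[0])
                print(c,Y,nm,np.mean(A,0)[:,1].astype(int))
E
python3 ang.py
```

```text
[-16.68824585 -20.87389185   6.14390522]
side (-0.19, -0.14) old [229 225 220 215 210 195 181 167 153 141 128 117 105 101 105 107 111]
side (-0.19, -0.14) new [56 56 55 54 54 55 57 58 60 63 66 70 73 76 79 81 84]
side (-0.1, -0.05) old [230 224 220 214 209 195 179 165 149 138 127 115 104 100 104 107 110]
side (-0.1, -0.05) new [236 235 235 234 233 227 219 213 206 192 174 157 139 129 126 123 119]
side (0, 0.05) old [228 222 216 210 204 189 174 157 143 131 122 112 104 100 105 110 115]
side (0, 0.05) new [233 230 227 225 222 212 201 190 180 166 154 139 127 118 119 120 121]
side (0.1, 0.15) old [231 225 219 213 208 194 177 162 145 135 127 119 111 107 113 118 124]
side (0.1, 0.15) new [235 230 226 222 217 205 190 176 161 150 140 131 121 116 121 124 129]
side (0.16, 0.2) old [226 220 213 206 200 186 171 154 138 128 122 116 110 108 114 121 127]
side (0.16, 0.2) new [230 225 219 213 208 194 179 163 147 136 129 122 115 112 118 124 130]
top (-0.19, -0.14) old [215 216 217 218 215 204 170 115  65  47  56  80 110 135 149 155 158]
top (-0.19, -0.14) new [216 217 217 217 218 219 221 219 208 176 129  99 109 133 149 157 161]
top (-0.1, -0.05) old [217 218 219 218 215 199 148  83  49  48  61  85 116 138 149 154 157]
top (-0.1, -0.05) new [216 217 219 220 221 221 220 210 170 104  69  82 115 140 151 156 159]
top (0, 0.05) old [211 213 216 216 213 190 139  83  53  49  67 102 132 146 150 152 154]
top (0, 0.05) new [212 213 215 218 220 220 209 171 113  68  67 102 133 148 152 154 156]
top (0.1, 0.15) old [214 215 216 216 208 185 138  84  56  63  90 121 141 149 151 152 153]
top (0.1, 0.15) new [216 217 218 218 215 204 175 122  74  66  90 122 143 151 153 154 156]
top (0.16, 0.2) old [210 211 213 213 208 179 122  70  53  64  94 129 149 154 154 154 156]
top (0.16, 0.2) new [212 213 215 215 211 187 134  78  56  65  95 131 151 157 157 157 158]
```

The far-edge and left-edge profiles agree. The wedge's friction has turned the board +0.013 rad, its far-right corner is on the back bar, and it is jammed with a gap of about 3 mm at the near left. Pushing harder won't help. I'll nudge the board's near edge, left of centre, forward. It should pivot on the back bar to lie flush on the left bar, and then I can drive the wedge on.

Request:
carry_out --translation '[[0,0.01,0],[0,0.01,0],[0,0,-0.03],[0,0,-0.03],[0,-0.024,0],[0,-0.024,0],[0,-0.023,0],[-0.03,0,0],[-0.03,0,0],[-0.03,0,0]]' --turn '[[0,0,0],[0,0,0],[0,0,0],[0,0,0],[0,0,0],[0,0,0],[0,0,0],[0,0,0],[0,0,0],[0,0,0]]' --gripper '[1,1,1,1,1,1,1,1,1,1]'

```text
time: 22.35
tool_pos: [0.4553, -0.0645, 0.0715]
tool_rot: [-3.141, 0.0, -0.844]
contact_force: [0.9, 0.6, 0.6]
opening: 0.0009
```

Request:
carry_out --translation '[[-0.03,0,0],[-0.03,0,0],[-0.03,0,0],[-0.03,0,0],[-0.03,0,0],[-0.02,0,0],[0,0,0]]' --turn '[[0,0,0],[0,0,0],[0,0,0],[0,0,0],[0,0,0],[0,0,0],[0,0,0]]' --gripper '[1,1,1,1,1,1,1]'

```text
time: 23.05
tool_pos: [0.3412, 0.0628, 0.0717]
tool_rot: [3.141, 0.001, -0.842]
contact_force: [1.1, -0.0, 0.6]
opening: 0.0005
```

```bash
python3 - <<'E'
from h import *
np.set_printoptions(precision=4,suppress=True)
s=robot.observe();x=s['tool_pos'];print(s['time'],x,s['tool_rot'],s['contact_force'],np.hypot(*x[:2]),'ex',x[0]*.7478+x[1]*.6639,'ey',-x[0]*.6639+x[1]*.7478,s['qpos'])
w=read_camera('wrist');save(w,'w10')
q=nets.regions_of(w,'board')
if q: print(q[0]['score'],q[0]['region'].sum(),fit([(w,q[0]['region'].astype(float))],B,.018,[.4692,.1345,2.3]))
E
```

```text
23.05 [0.3412 0.0628 0.0717] [ 3.1409  0.0015 -0.8422] [ 1.084  -0.0495  0.6121] 0.3468876764135885 ex 0.29680293596486296 ey -0.17954172961428047 [-0.0406  0.2642  2.1847  0.0009  0.6943  0.8009]
0.58 115351 (array([0.463 , 0.1427, 2.3136]), np.float64(0.009429006990811728))
```

Request:
carry_out --translation '[[0,0,0.03],[0,0,0.03],[0,0,0.003],[0,-0.004,0],[0,-0.004,0],[0,-0.002,0],[0,0,0]]' --turn '[[0,0,0],[0,0,0],[0,0,0],[0,0,0],[0,0,0],[0,0,0],[0,0,0]]' --gripper '[1,1,1,1,1,1,1]'

```text
time: 23.85
tool_pos: [0.3517, 0.0678, 0.0097]
tool_rot: [-3.14, -0.002, -0.844]
contact_force: [-1.6, -2.0, -1.2]
opening: 0.0007
```

Request:
carry_out --translation '[[0,-0.002,0],[0,-0.002,0],[0,0,0]]' --turn '[[0,0,0],[0,0,0],[0,0,0]]' --gripper '[1,1,1]'

```text
time: 24.15
tool_pos: [0.352, 0.0702, 0.0093]
tool_rot: [3.139, 0.002, -0.844]
contact_force: [-6.9, -8.9, 9.3]
opening: 0.0003
```

Request:
carry_out --translation '[[0,-0.002,-0.001],[0,-0.001,0],[0,0,0]]' --turn '[[0,0,0],[0,0,0],[0,0,0]]' --gripper '[1,1,1]'

```text
time: 24.45
tool_pos: [0.3522, 0.071, 0.0095]
tool_rot: [3.134, 0.004, -0.843]
contact_force: [-9.5, -21.4, 0.8]
opening: 0.0003
```

Request:
carry_out --translation '[[0,-0.001,0],[0,-0.001,0],[0,0,0]]' --turn '[[0,0,0],[0,0,0],[0,0,0]]' --gripper '[1,1,1]'

```text
time: 24.75
tool_pos: [0.3522, 0.0712, 0.0095]
tool_rot: [3.131, 0.004, -0.842]
contact_force: [-14.1, -35.8, 7.0]
opening: 0.0004
```

```bash
python3 prof.py; python3 -c "
from h import *
s=robot.observe();x=s['tool_pos'];print('ex',x[0]*.7478+x[1]*.6639,s['contact_force'])"
```

```text
side (-0.1, -0.06) 
 old [233 233 233 231 224 207 176 134  96  73  71  84 103 120 132 137 140 142
 146 150] 
 new [237 237 237 237 238 238 235 225 199 161 125 108 113 127 139 145 148 151
 154 158]
side (-0.02, 0.02) 
 old [235 235 234 232 226 211 181 141 104  78  72  83 102 121 136 144 148 150
 151 152] 
 new [ 59  58  58  61  68  79  93 102 104 100  96  99 112 129 143 152 156 158
 159 159]
side (0.06, 0.08) 
 old [235 235 235 233 228 214 187 149 111  83  73  81  98 118 134 145 152 155
 156 156] 
 new [119 126 130 133 133 133 133 130 119 105  95  97 109 127 142 153 159 162
 163 164]
side (0.08, 0.1) 
 old [230 230 229 227 222 209 185 151 115  86  74  80  98 117 133 145 151 154
 155 156] 
 new [143 149 159 168 177 184 190 192 187 171 146 126 121 130 143 153 160 163
 164 165]
ex 0.3106753362895221 [-12.5003893  -34.52569973   5.72812292]
```

The near-left edge has moved another 1.6 mm and the board is almost flush. Back to the wedge.

Request:
carry_out --translation '[[0,0.01,0],[0,0.01,0],[0,0,-0.03],[0,0,-0.03],[0.03,0,0],[0.03,0,0],[0.03,0,0],[0.03,0,0],[0.03,0,0],[0.03,0,0]]' --turn '[[0,0,0],[0,0,0],[0,0,0],[0,0,0],[0,0,0],[0,0,0],[0,0,0],[0,0,0],[0,0,0],[0,0,0]]' --gripper '[1,1,1,1,1,1,1,1,1,1]'

```text
time: 25.8
tool_pos: [0.4629, -0.075, 0.0703]
tool_rot: [-3.141, -0.001, -0.845]
contact_force: [0.9, 0.7, -0.2]
opening: 0.0007
```

Request:
carry_out --translation '[[0.03,0,0],[0.03,0,0],[0.021,0.02,0],[0,0.025,0],[0,0.025,0],[0,0,0]]' --turn '[[0,0,0],[0,0,0],[0,0,0],[0,0,0],[0,0,0],[0,0,0]]' --gripper '[1,1,1,1,1,1]'

```text
time: 26.4
tool_pos: [0.4618, -0.1823, 0.07]
tool_rot: [3.141, 0.0, -0.847]
contact_force: [-0.5, -0.3, 0.9]
opening: 0.0004
```

```bash
python3 prof.py|grep -v old; python3 - <<'E'
from h import *
s=robot.observe();x=s['tool_pos'];print(s['time'],x,s['tool_rot'],'ex',x[0]*.7478+x[1]*.6639,'ey',-x[0]*.6639+x[1]*.7478)
p=read_camera('wrist'); q=nets.regions_of(p,'wedge')
if q:
    v,f=fit([(p,q[0]['region'].astype(float))],W,.03,[.541,-.105,.73]);print(v,f)
    c,sn=np.cos(v[2]),np.sin(v[2]);b=v[:2]+np.array([-.08*c+.0075*sn,-.08*sn-.0075*c]);print('butt ex',b@[.7478,.6639],'ey',b@[-.6639,.7478])
else: save(p,'w11')
E
```

```text
side (-0.1, -0.06) 
 146 150] 
 new [235 235 235 235 236 236 232 221 196 158 123 106 111 125 136 142 145 148
 151 156]
side (-0.02, 0.02) 
 151 152] 
 new [236 236 236 236 237 237 234 225 204 170 134 114 115 127 141 150 154 156
 157 157]
side (0.06, 0.08) 
 156 156] 
 new [240 240 240 240 240 239 236 229 211 181 146 123 117 127 140 151 157 160
 160 160]
side (0.08, 0.1) 
 155 156] 
 new [236 236 236 236 236 235 233 227 213 186 154 127 120 127 141 151 157 159
 161 162]
26.45 [ 0.46289831 -0.18169548  0.07015716] [-3.14102887e+00 -4.59142196e-04 -8.47160254e-01] ex 0.22552772676630994 ey -0.443190071966858
[ 0.54054435 -0.10528688  0.73513976] 0.02746659691684461
butt ex 0.25439197372421785 ey -0.4458287682964232
```

Request:
carry_out --translation '[[0,0,0.03],[0,0,0.03],[0,0,0],[0,-0.005,0],[0,-0.005,0],[0,-0.005,-0.001],[-0.0004,-0.002,0],[-0.0004,-0.002,0],[0,0,0]]' --turn '[[0,0,0],[0,0,0],[0,0,0],[0,0,0],[0,0,0],[0,0,0],[0,0,0],[0,0,0],[0,0,0]]' --gripper '[1,1,1,1,1,1,1,1,1]'

```text
time: 27.45
tool_pos: [0.4773, -0.1677, 0.0111]
tool_rot: [-3.141, -0.001, -0.845]
contact_force: [-0.1, 0.5, -0.5]
opening: 0.0007
```

Request:
carry_out --translation '[[-0.0004,-0.002,-0.0005],[-0.0002,-0.001,-0.0005],[0,0,0]]' --turn '[[0,0,0],[0,0,0],[0,0,0]]' --gripper '[1,1,1]'

```text
time: 27.75
tool_pos: [0.4789, -0.1653, 0.0116]
tool_rot: [-3.142, 0.0, -0.845]
contact_force: [-0.5, -0.2, 0.1]
opening: 0.0007
```

The wedge moves freely again. Continuing.

Request:
carry_out --translation '[[-0.0004,-0.002,0],[-0.0004,-0.002,0],[0,0,0]]' --turn '[[0,0,0],[0,0,0],[0,0,0]]' --gripper '[1,1,1]'

```text
time: 28.05
tool_pos: [0.4805, -0.1632, 0.0116]
tool_rot: [3.139, 0.0, -0.845]
contact_force: [-6.1, -7.9, 0.6]
opening: 0.0007
```

Request:
carry_out --translation '[[-0.0004,-0.002,0],[-0.0002,-0.001,0],[0,0,0]]' --turn '[[0,0,0],[0,0,0],[0,0,0]]' --gripper '[1,1,1]'

```text
time: 28.35
tool_pos: [0.4816, -0.1619, 0.0116]
tool_rot: [3.138, 0.0, -0.844]
contact_force: [-10.9, -14.9, 1.8]
opening: 0.0006
```

Request:
carry_out --translation '[[-0.0003,-0.0015,-0.0003],[-0.0003,-0.0015,0],[0,0,0]]' --turn '[[0,0,0],[0,0,0],[0,0,0]]' --gripper '[1,1,1]'

```text
time: 28.65
tool_pos: [0.4817, -0.1617, 0.0117]
tool_rot: [3.134, 0.0, -0.844]
contact_force: [-18.3, -27.8, 2.1]
opening: 0.0003
```

```bash
python3 prof.py|grep -A1 -v old; python3 ang.py | grep top
```

```text
side (-0.1, -0.06) 
 old [233 233 233 231 224 207 176 134  96  73  71  84 103 120 132 137 140 142
 146 150] 
 new [233 233 233 234 234 234 231 222 198 162 127 107 110 124 135 141 143 146
 149 153]
side (-0.02, 0.02) 
 old [235 235 234 232 226 211 181 141 104  78  72  83 102 121 136 144 148 150
 151 152] 
 new [234 234 234 235 235 236 234 226 207 176 141 119 116 127 140 148 152 153
 155 155]
side (0.06, 0.08) 
 old [235 235 235 233 228 214 187 149 111  83  73  81  98 118 134 145 152 155
 156 156] 
 new [239 238 238 238 239 238 236 230 215 188 155 129 119 127 139 149 154 157
 159 160]
side (0.08, 0.1) 
 old [230 230 229 227 222 209 185 151 115  86  74  80  98 117 133 145 151 154
 155 156] 
 new [234 234 234 234 234 234 231 224 209 182 151 126 119 126 139 149 155 157
 158 160]
top (-0.19, -0.14) old [215 216 217 218 215 204 170 115  65  47  56  80 110 135 149 155 158]
top (-0.19, -0.14) new [216 217 217 217 218 219 220 221 214 188 142 107 110 133 149 157 161]
top (-0.1, -0.05) old [217 218 219 218 215 199 148  83  49  48  61  85 116 138 149 154 157]
top (-0.1, -0.05) new [214 216 218 219 220 221 220 216 200 154  96  85 113 138 151 156 159]
top (0, 0.05) old [211 213 216 216 213 190 139  83  53  49  67 102 132 146 150 152 154]
top (0, 0.05) new [213 212 212 214 217 219 221 215 184 128  92 103 130 146 151 155 156]
top (0.1, 0.15) old [214 215 216 216 208 185 138  84  56  63  90 121 141 149 151 152 153]
top (0.1, 0.15) new [216 216 216 217 218 219 218 206 173 126 104 119 140 150 152 154 156]
top (0.16, 0.2) old [210 211 213 213 208 179 122  70  53  64  94 129 149 154 154 154 156]
top (0.16, 0.2) new [209 210 211 213 214 215 211 193 139  95  98 128 150 156 156 157 158]
```

The push is stuck again at 33 N. The board is now about 0.8 mm short of the bar by estimate and tilted about 0.006 rad. One more nudge on the near edge will show whether it is flush; then I'll push again.

Request:
carry_out --translation '[[0,0.01,0],[0,0.01,0],[0,0,-0.03],[0,0,-0.03],[0,-0.029,0],[0,-0.029,0],[-0.03,0,0],[-0.03,0,0],[-0.03,0,0],[-0.03,0,0]]' --turn '[[0,0,0],[0,0,0],[0,0,0],[0,0,0],[0,0,0],[0,0,0],[0,0,0],[0,0,0],[0,0,0],[0,0,0]]' --gripper '[1,1,1,1,1,1,1,1,1,1]'

```text
time: 29.95
tool_pos: [0.4329, -0.0411, 0.072]
tool_rot: [-3.141, 0.0, -0.845]
contact_force: [-0.2, -0.6, 0.3]
opening: 0.0001
```

Request:
carry_out --translation '[[-0.03,0,0],[-0.03,0,0],[-0.03,0,0],[-0.03,0,0],[-0.02,0,0],[0,0,0],[0,0,0.03],[0,0,0.03],[0,0,0]]' --turn '[[0,0,0],[0,0,0],[0,0,0],[0,0,0],[0,0,0],[0,0,0],[0,0,0],[0,0,0],[0,0,0]]' --gripper '[1,1,1,1,1,1,1,1,1]'

```text
time: 30.85
tool_pos: [0.3396, 0.0621, 0.01]
tool_rot: [3.138, 0.004, -0.845]
contact_force: [-0.8, 0.4, -0.0]
opening: 0.0004
```

Request:
carry_out --translation '[[0,-0.005,0],[0,-0.005,0],[0,-0.004,0],[0,-0.001,0],[0,0,0]]' --turn '[[0,0,0],[0,0,0],[0,0,0],[0,0,0],[0,0,0]]' --gripper '[1,1,1,1,1]'

```text
time: 31.35
tool_pos: [0.3519, 0.0714, 0.013]
tool_rot: [3.14, -0.001, -0.843]
contact_force: [-4.1, -15.1, 6.8]
opening: 0.0006
```

Request:
carry_out --translation '[[0,-0.001,-0.0005],[0,-0.001,-0.0005],[0,0,0]]' --turn '[[0,0,0],[0,0,0],[0,0,0]]' --gripper '[1,1,1]'

```text
time: 31.65
tool_pos: [0.352, 0.0718, 0.0133]
tool_rot: [3.137, 0.0, -0.843]
contact_force: [-4.6, -24.9, -3.4]
opening: 0.0006
```

Request:
carry_out --translation '[[0,-0.001,0],[0,0,0],[0,0.01,0],[0,0.01,0],[0,0,-0.03],[0,0,-0.03],[0.03,0,0],[0.03,0,0],[0.03,0,0],[0.03,0,0]]' --turn '[[0,0,0],[0,0,0],[0,0,0],[0,0,0],[0,0,0],[0,0,0],[0,0,0],[0,0,0],[0,0,0],[0,0,0]]' --gripper '[1,1,1,1,1,1,1,1,1,1]'

```text
time: 32.65
tool_pos: [0.42, -0.0296, 0.0739]
tool_rot: [-3.14, -0.001, -0.845]
contact_force: [0.2, 0.4, -0.3]
opening: 0.0007
```

Request:
carry_out --translation '[[0.03,0,0],[0.03,0,0],[0.03,0,0],[0.03,0,0],[0.02,0.02,0],[0,0.025,0],[0,0.02,0],[0,0,0]]' --turn '[[0,0,0],[0,0,0],[0,0,0],[0,0,0],[0,0,0],[0,0,0],[0,0,0],[0,0,0]]' --gripper '[1,1,1,1,1,1,1,1]'

```text
time: 33.45
tool_pos: [0.462, -0.1776, 0.0735]
tool_rot: [3.142, 0.0, -0.847]
contact_force: [-0.6, -0.3, 0.3]
opening: 0.0002
```

```bash
python3 prof.py|grep -A1 new; python3 - <<'E'
from h import *
s=robot.observe();x=s['tool_pos'];print(s['time'],x,'ex',x[0]*.7478+x[1]*.6639,'ey',-x[0]*.6639+x[1]*.7478)
p=read_camera('wrist'); q=nets.regions_of(p,'wedge')
if q:
    v,f=fit([(p,q[0]['region'].astype(float))],W,.03,[.551,-.1,.73]);print(v,f)
    c,sn=np.cos(v[2]),np.sin(v[2]);b=v[:2]+np.array([-.08*c+.0075*sn,-.08*sn-.0075*c]);print('butt ex',b@[.7478,.6639],'ey',b@[-.6639,.7478])
E
```

```text
new [235 235 235 235 236 236 234 224 200 164 128 109 112 125 136 142 145 148
 151 155]
--
 new [236 236 236 237 237 237 235 228 210 178 143 120 117 129 141 150 154 156
 157 157]
--
 new [240 240 240 240 240 239 238 232 217 191 157 130 120 128 140 151 156 160
 161 161]
--
 new [236 236 236 236 236 236 233 227 212 185 153 127 120 128 141 151 157 159
 161 162]
33.5 [ 0.46307615 -0.17700759  0.07359742] ex 0.22877300600106956 ey -0.4398025321746041
[ 0.54689875 -0.09713897  0.73156013] 0.01879280517572357
butt ex 0.26452425463889023 ey -0.44366828022561233
```

The board held at 25 to 30 N without moving, so it is seated. Now a final push on the wedge.

Request:
carry_out --translation '[[0.003,0,0.03],[0,0,0.03],[0,-0.005,0.002],[0,-0.005,0],[0,-0.005,0],[0,-0.005,0],[0,-0.003,0],[0,0,0]]' --turn '[[0,0,0],[0,0,0],[0,0,0],[0,0,0],[0,0,0],[0,0,0],[0,0,0],[0,0,0]]' --gripper '[1,1,1,1,1,1,1,1]'

```text
time: 34.4
tool_pos: [0.483, -0.164, 0.012]
tool_rot: [3.141, -0.002, -0.844]
contact_force: [-2.7, -2.8, 2.4]
opening: 0.0004
```

Request:
carry_out --translation '[[-0.0004,-0.002,0],[-0.0002,-0.001,-0.0005],[0,0,0]]' --turn '[[0,0,0],[0,0,0],[0,0,0]]' --gripper '[1,1,1]'

```text
time: 34.7
tool_pos: [0.4833, -0.1636, 0.0122]
tool_rot: [3.138, -0.001, -0.844]
contact_force: [-10.0, -14.5, 1.8]
opening: 0.0005
```

Request:
carry_out --translation '[[-0.0002,-0.001,-0.0003],[-0.0002,-0.001,0],[0,0,0],[0,0,0]]' --turn '[[0,0,0],[0,0,0],[0,0,0],[0,0,0]]' --gripper '[1,1,1,1]'

```text
time: 35.1
tool_pos: [0.4833, -0.1635, 0.0123]
tool_rot: [3.135, -0.001, -0.844]
contact_force: [-15.0, -24.7, 1.4]
opening: 0.0006
```

Request:
carry_out --translation '[[0,0.005,0],[0,0.003,0],[0,0,0],[-0.0005,-0.004,0],[0,-0.003,0],[0,-0.001,0],[0,0,0]]' --turn '[[0,0,0],[0,0,0],[0,0,0],[0,0,0],[0,0,0],[0,0,0],[0,0,0]]' --gripper '[1,1,1,1,1,1,1]'

```text
time: 35.8
tool_pos: [0.482, -0.162, 0.012]
tool_rot: [3.134, 0.002, -0.843]
contact_force: [-19.7, -22.7, 8.9]
opening: 0.0002
```

No gain at about 29 N on two pushes, so the wedge is home. Now I'll retreat clear and do the final checks.

Request:
carry_out --translation '[[0,0.008,0],[0,0.015,0],[0,0.015,0],[0,0,-0.04],[0,0,-0.04],[0,0,-0.04],[0,0,0]]' --turn '[[0,0,0],[0,0,0],[0,0,0],[0,0,0],[0,0,0],[0,0,0],[0,0,0]]' --gripper '[1,1,1,1,1,1,1]'

```text
time: 36.5
tool_pos: [0.4592, -0.186, 0.1367]
tool_rot: [-3.138, -0.01, -0.845]
contact_force: [-0.1, 0.3, 0.5]
opening: 0.0
```

```bash
python3 prof.py|grep -A1 new; python3 - <<'E'
from h import *
np.set_printoptions(precision=4,suppress=True)
s=robot.observe();print(s['time'],s['tool_pos'],s['contact_force'])
p=read_camera('wrist')
for n,P,h,v0 in (('wedge',W,.03,[.547,-.097,.73]),('board',B,.018,[.465,.137,2.3])):
    q=nets.regions_of(p,n)
    if q: print(n,fit([(p,q[0]['region'].astype(float))],P,h,v0))
d=read_camera('side')
for n in ('salt_shaker','pepper_shaker'):
    for t in nets.tip_of(d,n)[:1]: print(n,t['score'],t['pixel'],onz(d,t['pixel'],0))
h=np.zeros((600,640,3),np.uint8);h[:300]=p['img'][:300,:,::-1];h[300:]=cv2.resize(d['img'][130:330,100:526,::-1],(640,300))
cv2.imwrite('pics/fin.png',h)
E
```

```text
new [234 234 234 235 236 236 233 223 200 164 128 109 112 125 137 142 145 148
 151 154]
--
 new [235 235 236 236 237 237 235 228 209 178 143 120 117 128 141 149 153 155
 156 157]
--
 new [240 240 240 240 239 239 238 232 218 191 156 131 121 128 140 151 157 159
 160 161]
--
 new [235 235 236 236 236 235 232 226 211 184 153 127 120 127 140 151 157 159
 161 162]
36.55 [ 0.4579 -0.1852  0.1342] [-0.3017 -0.4395 -0.2494]
wedge (array([ 0.5467, -0.0972,  0.7303]), np.float64(0.02483650757576683))
board (array([0.473 , 0.1442, 2.276 ]), np.float64(0.010219573358353107))
salt_shaker 0.92 [390.6, 313.5] [ 0.4392 -0.4778  0.    ]
pepper_shaker 0.63 [408.8, 271.5] [ 0.5604 -0.4443  0.    ]
```

View pics/fin.png

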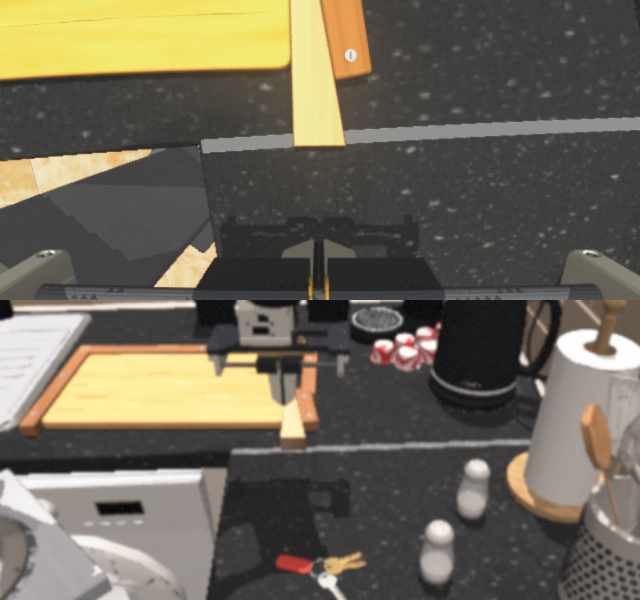

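The picture shows the wedge flat in the gap, its butt at (293-345,146), touching both board and cleat. The board sits against the left bar and both shakers are standing where they were. Handing in.

```bash
python3 -c "
from cell import robot
print(robot.observe()['time'],robot.hand_in())"
```

```text
the job is handed in; nothing more can be done
36.85 None
```

I put the wedge into the gap, pushed it in until it stopped, and handed the job in at 36.9 s. Hand-in gives no verdict, so I don't know whether it passed.

**How it went:** I gripped the wedge, slid its thin end about 50 mm into the gap, let go, and pushed the thick end with closed fingers. The first push jammed early. Friction had turned the board about 0.013 rad against the back bar, leaving a gap of about 3 mm at the near left. I nudged the board's near edge to straighten it and pushed the wedge about 10 mm further. A second nudge and two more pushes of about 29 N each moved nothing.

**Last checks:**
- **Wedge:** it lies flat between board and cleat, straight to about 0.005 rad, with its thick end about 52 mm outside the mouth.
- **Board:** I put it about 0.6 mm from the left bar, give or take about 1.5 mm. Its tilt is 0.004 rad judged from the wedge, but 0.006–0.008 rad from the board's left edge in the side picture.
- **Shakers:** both are standing within about 2 mm of where they started.
- **Robot:** it is clear of everything.

**Uncertain or disagreeing:**
- I could not measure how hard the wedge presses on the board after release. I only know that pushes of 25–30 N no longer moved the board.
- The pushing force briefly reached about 36 N, above the advised 20 N. I could not see how much of that reached the board against the 50 N limit.
- One final fit of the board from the wrist camera gave a yaw about 0.02 rad off the other checks. I did not trust it because only part of the board was in view.

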